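# Scoop the mill ball out of the rinse tray with the wire scoop

## Task

Take the open wire scoop (not the sheet-metal one) by its wooden grip, scoop up the white mill ball from the pit of the grey rinse tray and lift it out so that the small red-brown chip drops back between the wires into the pit. Then stand the scoop, with the ball still in it, wholly on the tray's draining board and let go. Do not touch the ball or the chip with the fingers.

Things in the scene. Friction and masses are not known exactly. Their poses are not given: they have to be found in the camera images.
- wire_scoop: Loose wire scoop (mm). Origin: centre of underside; +x open mouth, z up. Floor: five 4 mm wires along x, 20 apart, each ending at the mouth, x=40, in a 6 mm ball tip; back x=-46, walls 32 high, y to +-50 (+-43 at the tips). A hoop carries a wooden grip 16 (x) by 62 (y) by 24 (z), centre (0,0,104): grip from above, fingers closing along x. 0.18 kg. A like sheet scoop is near: do not use it.
- tray: Fixed grey tray; mm. Origin: centre of the pit's underside; +x to its far end, +y to the draining board. Pit inside x +-105, y +-60, floor z=5, rim z=30; far corners cut slantwise by 20. Board: flat, z=30, x +-109, y 62 to 214. Near half (x<15) is empty. The ball rolls ahead to the far wall; the scoop's tips, pushed on along the floor to within 10 of that wall (under 15 N), go under it.
- ball_center (a point): Centre of the white glazed mill ball, diameter 32 mm, 40 g, smooth, free to roll on the pit floor. In the scoop it settles between two floor wires, centre about 18 mm above the scoop's underside; the ball tips keep it from rolling out while the scoop stays within about 15 degrees of level.
- chip: Red-brown ceramic chip in the pit, 10 mm across, 7 mm high, 10 g; origin: centre of its underside. It passes through the 14 to 16 mm gaps between the scoop's wires. Two dark crumbs of the same size lie there too and do not matter.
There are look-alikes about, which are no part of the job. Of the things like the part that bears ball_center, leave any that is blue, green or orange; of the rest the smaller one is meant.

How it is judged:
By the outcome, as a careful person would: the job done as asked, in the order asked, and still so for the second after the job is handed in, with the robot touching nothing.
It also fails if it takes over 45 s, if anything falls off the work surface, if the arm or the gripper's body presses on something with over 40 N, if the wrist force passes 120 N, or if a joint passes its speed limit or range.

## Robot

A 6-joint arm with a two-finger parallel gripper is mounted at the origin on a cart in front of the work surface, level with it; the furniture and walls round the work are solid. World frame = base frame: x ahead of the robot, y to its left, z up, the work surface at z = 0. Lengths are in mm, angles in rad, forces in N, time in s.
With the tool pointing down it reaches from about 350 to 975 mm from the base axis. Payload 7.1 kg.
Tool frame: the origin (TCP) lies at the very end of the fingers, on their centre line; the grasp point (between the pads) lies 19 mm behind it (ctrl.grasp_offset is the distance from the TCP to the grasp point, in mm); z points along the fingers, y is the line along which they close (so a half turn about z gives the same grasp; the last joint's range is limited). The gripper opens to 88 mm and grips with 3 to 60 N. Pads are 20 mm wide; open, the fingers measure 115 mm over their backs; the gripper's body (75 mm by 178 mm) begins 61 mm behind the grasp point.
Start: joints at [1.09, 0.423, 1.63, -0, 1.089, -0.019], TCP at [278.443, 559.531, 222.675] pointing down, gripper open.
Joint ranges: [-3, 3], [-0.9, 2.11], [0.09, 2.58], [-1.31, 4.45], [0.11, 2.69], [-2.54, 2.54]. Speed limits (rad/s): [2.39, 2.39, 3.01, 3.14, 3.14, 3.14].

## Interface

Orientations are given as a rotation vector (axis times angle).
In Python, from workcell import ctrl, viewer, ticket, models gives the robot as it stands.
- The arm moves only by the tool play_rows, never from a script. Its arguments are lists of equal length, an entry for each row: "dp": the shift along the world's x, y, z in mm, a list of three; "yaw": the turn about the world's z in degrees. In form: {"dp": [[tx, ty, tz], ...], "yaw": [yaw, ...]}. A call has 1 to 8 rows; each row shifts and turns the commanded pose from where the row before left it; what a row does not reach is not made up. A row lasts 1/12 s, in which the tool goes at most 41.7 mm and 7.16 degrees, less where a joint would pass 70% of its speed; a pose out of reach is approached as far as the arm can. A call is refused whole if a number of a shift passes 41.7 or a number of a turn 7.16, either way. A call with a gripper value outside its range is refused whole. "gripper" is the closure, from 0 (fully open) to 1 (shut), set as the call begins (left out, the last holds). The fingers move at their own pace and stop on an object; the grip force is fixed at half the most. Time passes only in rows, so rows that do not move let the fingers close. It gives the time, the measured TCP pose, the force, the opening and the grip force at its end, in the units of the state.
- ctrl.get_obs(): the state, without advancing time (a new reading comes with each control period).
- viewer.get_image(name): name is "scene" or "top"; returns a dict with "pixels" (400x640x3 uint8, red, green, blue), "range_z" (400x640 float32, mm along the optical axis (not along the pixel's ray), 0 where there is no reading), "fx", "fy", "cx", "cy" (pixels), "dist_coeffs" ([k1, k2, p1, p2, k3] as OpenCV has them; the pictures are not rectified), "T" (4x4, takes a point from camera to world coordinates). Camera axes: x right, y up, looking along -z (the intrinsics and any distortion apply to the point x, -y, -z); pixel columns grow to the right and rows downward; lengths in mm; the calibration is good to about 2 mm. A picture is of the moment at which its call begins.
- ticket.close_job(): hands the job in; it is judged then, once.
Trained networks look in a picture, given as the dict that the camera call returned (one of the last four; its "shot" number tells which), for a name from the list of things; names that differ only in an ending like _2 or _b are one class to them, and where a whole thing is asked for, a point or a joint stands for the part that bears it (a point fixed in the world has none). Each returns a list of dicts, best first, with "conf" (0 to 1); they miss things now and then, are a little off and sometimes report something else, mostly with a low value. They report only what shows in the picture. A call takes as long as a camera call. They do not tell look-alikes from the thing itself.
- models.look_for(picture, name): "bbox" ([centre column, centre row, width, height] in pixels, round what is visible of it).
- models.landmark_of(picture, name): "location" ([column, row] in pixels: a listed point, or the origin of a listed thing).
The state is a dict: "t": time; "qpos": joint angles; "qvel": joint speeds; "joint_torque": joint torques, N m; "ee_pos": TCP position; "orientation": TCP orientation; "ft_force": force on the tool from outside, world axes, zero at the start; "moment": the same for the moment, N m; "width": finger opening in mm; "grasp_force": force on a finger pad.
Only numpy, scipy, OpenCV 4.12 (cv2) and the standard library are available. Lean on these libraries where they do the work, as an engineer would, in place of code of your own. Each camera call takes 0.05 s, during which the arm holds its last target. There are 200 camera calls.

## Working session

There is one attempt and no reset: what is moved stays moved. The work goes in short steps, Python scripts to look and compute and a tool call to move; the robot and the scene stay as the last step left them, time stands still between calls to the robot, and variables do not carry over. Pictures are saved under pics/ and viewed, at most 10 in all, crops included, and the job is handed in when it is done.

Besides the shell and the picture viewer there is one more tool, called after "Request:" by a JSON object that holds its "fn" and its "kwargs", one argument or row to a line. play_rows: Moves the arm, as the interface text tells. Its arguments: {"type":"object","properties":{"dp":{"type":"array"},"yaw":{"type":"array"},"gripper":{"type":"number"}},"required":["dp","yaw"]}

```bash
mkdir -p pics
cat > h.py <<'E'
import numpy as np, cv2
from workcell import ctrl, viewer, ticket, models
def world(im,u,v,z=None):
    """pixel -> world; by depth, or on plane z"""
    K=np.array([[im['fx'],0,im['cx']],[0,im['fy'],im['cy']],[0,0,1.]])
    p=cv2.undistortPoints(np.array([[[u,v]]],float),K,np.array(im['dist_coeffs'],float))[0,0]
    d=np.array([p[0],-p[1],-1.]); T=np.array(im['T'])
    if z is None:
        w=im['range_z'][int(round(v))-1:int(round(v))+2,int(round(u))-1:int(round(u))+2]; r=np.median(w[w>0])
    else:
        r=(z-T[2,3])/(T[:3,:3]@d)[2]
    return T[:3,:3]@(d*r)+T[:3,3]
def save(im,n,box=None,s=1):
    p=im['pixels'][:,:,::-1]
    if box: p=p[box[1]:box[3],box[0]:box[2]]
    cv2.imwrite('pics/'+n,cv2.resize(p,None,fx=s,fy=s,interpolation=cv2.INTER_CUBIC))
E
python3 - <<'E'
from h import *
for n in ('top','scene'):
    im=viewer.get_image(n); save(im,n+'0.png')
    print(n,np.round(im['T'],2).tolist())
    for k in ('wire_scoop','tray','ball_center','chip'):
        for r in models.landmark_of(im,k)[:4]:
            u,v=r['location']; 
            try: print(k,np.round([u,v,r['conf']],2),np.round(world(im,u,v)))
            except Exception as e: print(k,u,v,e)
        for r in models.look_for(im,k)[:4]: print('  box',np.round(r['bbox']),round(r['conf'],2))
print(ctrl.get_obs())
E
```

```text
top [[-0.02, 0.99, -0.1, 415.68], [-1.0, -0.02, -0.0, -38.57], [-0.01, 0.1, 0.99, 963.68], [0.0, 0.0, 0.0, 1.0]]
wire_scoop [434.5  144.2    0.78] [ 634. -308.    3.]
  box [442. 149.  56.  37.] 0.77
tray [335.2  171.4    0.81] [575. -80.   5.]
  box [302. 173. 137. 114.] 0.73
ball_center [204.9  206.1    0.68] [499. 208.  31.]
ball_center [359.3  272.2    0.67] [ 352. -125.   42.]
ball_center [388.5  258.7    0.67] [ 378. -189.   30.]
ball_center [391.5 152.6   0.6] [ 609. -202.   40.]
  box [207. 207.  16.  14.] 0.74
  box [357. 274.  18.  19.] 0.59
  box [388. 258.  15.  10.] 0.44
scene [[-0.71, 0.39, -0.59, -94.73], [-0.7, -0.42, 0.58, 537.27], [-0.02, 0.82, 0.57, 618.46], [0.0, 0.0, 0.0, 1.0]]
wire_scoop [345.7 147.4   0.7] [ 619. -307.    2.]
  box [348. 130.  37.  51.] 0.91
tray [297.6  188.7    0.88] [569. -77.   5.]
  box [271. 205. 151.  98.] 0.6
ball_center [321.   158.4    0.75] [ 599. -190.   26.]
ball_center [390.6  193.6    0.67] [ 379. -182.   27.]
ball_center [212.6  261.2    0.66] [493. 219.  24.]
ball_center [259.5  177.     0.61] [642. -25.  31.]
  box [212. 262.  19.  19.] 0.73
  box [391. 193.   8.   7.] 0.67
  box [323. 158.  20.  14.] 0.61
{'t': 0.9, 'qpos': array([ 1.09000078e+00,  4.23041281e-01,  1.62989005e+00,  1.36800316e-05,
        1.08862512e+00, -1.89857989e-02]), 'qvel': array([-0.00011281,  0.0005538 , -0.00099434,  0.00079606, -0.00123552,
       -0.00071459]), 'joint_torque': array([-1.44936410e-03, -5.44560564e+01, -2.74057585e+01,  6.44617178e-02,
        1.65992434e-02,  1.90119238e-06]), 'ee_pos': array([278.44045058, 559.53562353, 222.71566954]), 'orientation': array([-7.18989165e-01, -3.05820886e+00, -5.97999904e-05]), 'ft_force': array([ 0.03004857,  0.41035082, -0.88053683]), 'moment': array([-0.00490853,  0.01627711, -0.02723899]), 'grasp_force': 0.0, 'width': 87.94255174172213}
```

View pics/top0.png

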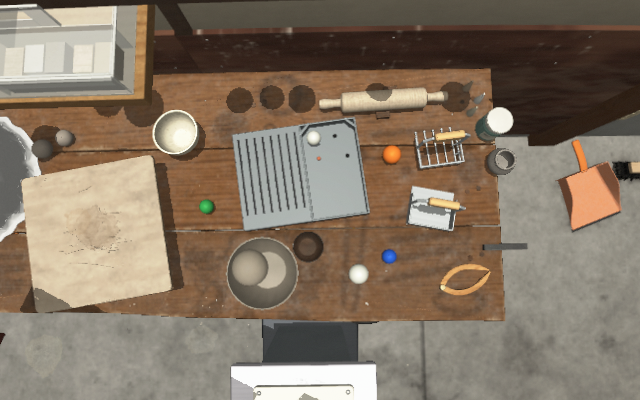

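View pics/scene0.png

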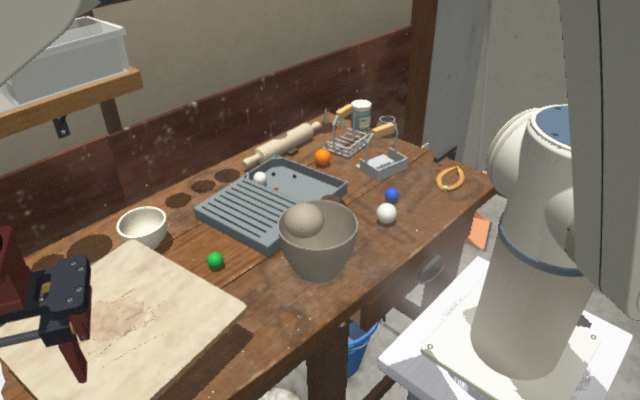

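The top picture shows five balls: white at (313,138) in the pit, white and larger at (359,274) on the table, orange at (391,154), blue at (388,257) and green at (206,206). The pit one fits, as it is the smaller white one. The wire scoop is at (440,148) and the sheet one at (432,208). The chip is at about (319,158). I'll confirm with an enlarged crop.

Run:
```python
from h import *
im=viewer.get_image('top'); save(im,'c1.png',(225,105,485,245),3)
for n,u,v in (('ball',313,138),('big',359,274)): print(n,np.round(world(im,u,v)))
```

```text
ball [646. -31.  35.]
big [ 348. -124.   42.]
```

View pics/c1.png

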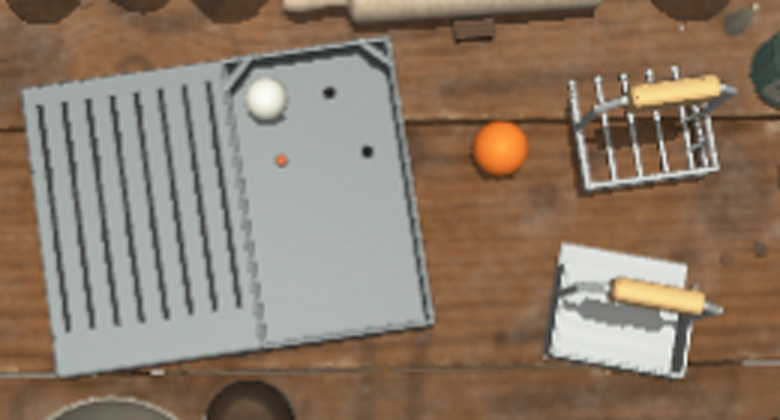

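The crop confirms it: the small white ball sits in the pit's far corner on the board side, at crop (266,99). The wire scoop has its mouth facing the far side, with its grip at crop (676,91). The chip is at crop (281,160). Next I'll compute the poses.

```bash
cat > m.py <<'E'
from h import *
def chip_ball(im,lo,hi):
    pass
im=viewer.get_image('top')
P=lambda u,v,z:world(im,225+(u-1)/3,105+(v-1)/3,z)
def fit(loc,w):
    loc=np.array(loc,float);w=np.array(w)[:,:2]
    a,b=loc-loc.mean(0),w-w.mean(0)
    th=np.arctan2((a[:,0]*b[:,1]-a[:,1]*b[:,0]).sum(),(a*b).sum())
    R=np.array([[np.cos(th),-np.sin(th)],[np.sin(th),np.cos(th)]])
    t=w.mean(0)-R@loc.mean(0); return np.degrees(th),R,t,np.round(w-(loc@R.T+t),1)
tc=[P(25,92,30),P(58,375,30),P(432,322,30),P(388,40,30)]
th,R,t,e=fit([(109,214),(-109,214),(-109,-64),(109,-64)],tc); print('tray',th,t,e.tolist())
tips=[P(572,81,3),P(598,77,3),P(624,75,3),P(650,71,3),P(676,69,3)]
back=[P(588,188,32),P(718,168,32)]
s,Rs,ts,e=fit([(40,40),(40,20),(40,0),(40,-20),(40,-40),(-46,50),(-46,-50)],tips+back); print('scoop',s,ts,e.tolist())
g=[P(632,96,116),P(718,87,116)]; print('grip ends',np.round(g,1).tolist(),np.mean(g,0))
m=im['range_z'];
b=world(im,313.5,138.0,21); c=world(im,318.5,158.2,12)
for n,q in(('ball',b),('chip',c),('cr1',P(329,92,12)),('cr2',P(367,152,12))): print(n,np.round(q[:2]),'tray frame',np.round(R.T@(q[:2]-t),1))
# grip by depth
yy,xx=np.mgrid[125:150,425:475]; pts=np.array([world(im,u,v) for u,v in zip(xx.ravel(),yy.ravel())])
k=(pts[:,2]>105)&(pts[:,2]<130); q=pts[k]; c,(w,h),a=cv2.minAreaRect(q[:,:2].astype(np.float32)); print('grip depth',k.sum(),q.mean(0),c,w,h,a)
E
python3 m.py
```

```text
tray 7.113334955835519 [577.50805658 -75.12840038] [[-3.1, -3.4], [3.2, -1.3], [2.7, 2.6], [-2.9, 2.1]]
scoop 6.731168703554483 [ 628.96913594 -309.97344168] [[0.3, 0.4], [0.8, 0.1], [-0.2, -0.0], [0.3, -0.3], [-0.8, -0.6], [-1.1, -1.0], [0.7, 1.4]]
grip ends [[624.2, -278.7, 116.0], [629.6, -337.4, 116.0]] [ 626.8694619  -308.01167136  116.        ]
ball [649. -32.] tray frame [76.2 34.1]
chip [604. -42.] tray frame [30.8 29.2]
cr1 [656. -79.] tray frame [ 77.8 -13.7]
cr2 [ 610. -107.] tray frame [ 28.3 -35.2]
grip depth 263 [ 626.93922113 -307.41928959  113.78473589] (628.2001342773438, -309.7156982421875) 16.6171817779541 67.02823638916016 6.883652687072754
```

Request:
{"fn": "play_rows", "kwargs": {
  "dp": [
    [14.5,-36,2],
    [14.5,-36,2],
    [14.5,-36,2],
    [14.5,-36,2],
    [14.5,-36,0],
    [14.5,-36,0],
    [14.5,-36,0],
    [14.5,-36,0]
  ],
  "yaw": [-7,-7,-7,-7,-7,-7,-7,-7],
  "gripper": 0
}}

```text
t: 1.67
ee_pos: [394.8, 269.9, 231.0]
orientation: [2.077, 2.357, 0.001]
ft_force: [1.5, 0.0, -0.9]
width: 88.2
grasp_force: 0.0
```

Request:
{"fn": "play_rows", "kwargs": {
  "dp": [
    [14.5,-36,0],
    [14.5,-36,0],
    [14.5,-36,0],
    [14.5,-36,0],
    [14.5,-36,0],
    [14.5,-36,0],
    [14.5,-36,0],
    [14.5,-36,0]
  ],
  "yaw": [-0.7,0,0,0,0,0,0,0]
}}

```text
t: 2.33
ee_pos: [510.9, -18.5, 230.9]
orientation: [2.085, 2.349, 0.001]
ft_force: [-0.3, 1.3, 0.4]
width: 87.9
grasp_force: 0.0
```

Request:
{"fn": "play_rows", "kwargs": {
  "dp": [
    [14.5,-36,0],
    [14.5,-36,0],
    [14.5,-36,0],
    [14.5,-36,0],
    [14.5,-36,0],
    [14.5,-36,0],
    [14.5,-36,0],
    [0,0,0]
  ],
  "yaw": [0,0,0,0,0,0,0,0]
}}

```text
t: 3.0
ee_pos: [613.9, -274.6, 230.6]
orientation: [2.087, 2.343, -0.001]
ft_force: [-1.0, -0.1, 0.3]
width: 87.9
grasp_force: 0.0
```

Request:
{"fn": "play_rows", "kwargs": {
  "dp": [
    [7,-17,-10],
    [7,-17.4,-20],
    [0,0,-25],
    [0,0,-25],
    [0,0,-25],
    [0,0,-20],
    [0,0,-15],
    [0,0,-6]
  ],
  "yaw": [0,0,0,0,0,0,0,0]
}}

```text
t: 3.67
ee_pos: [624.6, -301.9, 82.0]
orientation: [-2.082, -2.347, 0.001]
ft_force: [-0.0, 0.2, -0.3]
width: 87.7
grasp_force: 0.0
```

Request:
{"fn": "play_rows", "kwargs": {
  "dp": [
    [0,0,0],
    [0,0,0],
    [0,0,0],
    [0,0,0],
    [0,0,0],
    [0,0,0]
  ],
  "yaw": [0,0,0,0,0,0],
  "gripper": 1
}}

```text
t: 4.17
ee_pos: [626.4, -303.1, 85.6]
orientation: [2.084, 2.349, 0.001]
ft_force: [-0.0, -0.1, -0.1]
width: 51.3
grasp_force: 0.0
```

Request:
{"fn": "play_rows", "kwargs": {
  "dp": [
    [0,0,0],
    [0,0,0],
    [0,0,0],
    [0,0,0],
    [0,0,0],
    [0,0,0],
    [0,0,0],
    [0,0,0]
  ],
  "yaw": [0,0,0,0,0,0,0,0]
}}

```text
t: 4.83
ee_pos: [625.7, -302.7, 84.4]
orientation: [-2.085, -2.35, 0.0]
ft_force: [-0.4, 0.8, -1.7]
width: 15.8
grasp_force: 30.0
```

Request:
{"fn": "play_rows", "kwargs": {
  "dp": [
    [0,0,10],
    [0,0,20],
    [0,0,20],
    [0,0,20],
    [0,0,20],
    [0,0,10],
    [0,0,0],
    [0,0,0]
  ],
  "yaw": [0,0,0,0,0,0,0,0]
}}

```text
t: 5.5
ee_pos: [626.0, -302.9, 185.0]
orientation: [2.084, 2.35, 0.0]
ft_force: [-1.0, -0.8, -2.3]
width: 15.8
grasp_force: 30.0
```

Run:
```python
from h import *
im=viewer.get_image('scene'); save(im,'s2.png',(180,60,440,260),3)
for r in models.landmark_of(im,'wire_scoop')[:2]: print(r)
im=viewer.get_image('top'); save(im,'t2.png',(225,65,485,245),3)
print(ctrl.get_obs())
```

```text
{'location': [346.2, 112.7], 'conf': 0.63}
{'t': 5.65, 'qpos': array([-4.67746027e-01,  5.66811511e-01,  1.48934808e+00, -4.05885870e-05,
        1.08810005e+00, -5.87123835e-01]), 'qvel': array([-0.00147792,  0.00428242, -0.00351859, -0.00056131,  0.00272592,
       -0.00094869]), 'joint_torque': array([ 5.08267913e-04, -6.48495054e+01, -2.84154439e+01,  2.88739224e-02,
        5.63418400e-02, -7.88776379e-05]), 'ee_pos': array([ 625.05535506, -302.41687866,  183.02857446]), 'orientation': array([-2.08324107e+00, -2.34809950e+00,  1.12238361e-03]), 'ft_force': array([ 0.83410029, -0.60714267, -2.62906212]), 'moment': array([-0.00886644,  0.06072508,  0.00685482]), 'grasp_force': 29.99879479408264, 'width': 15.71083486842808}
```

View pics/s2.png

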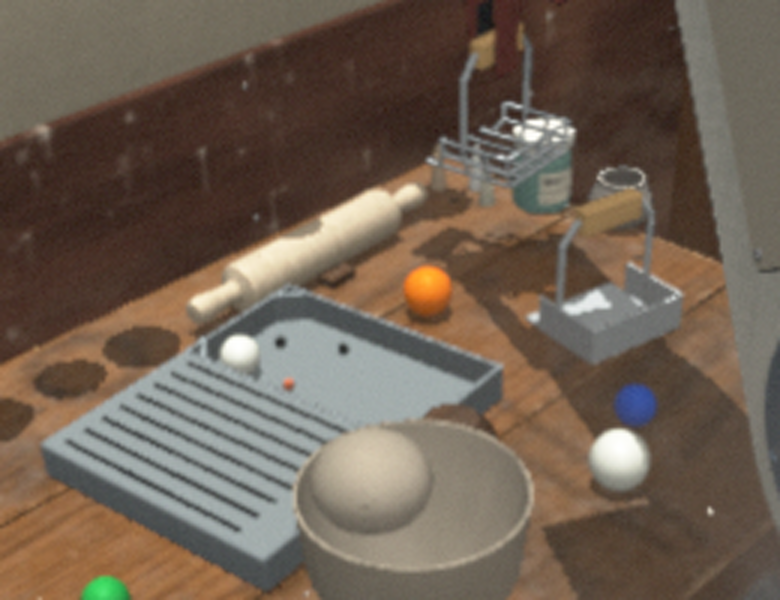

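View pics/t2.png

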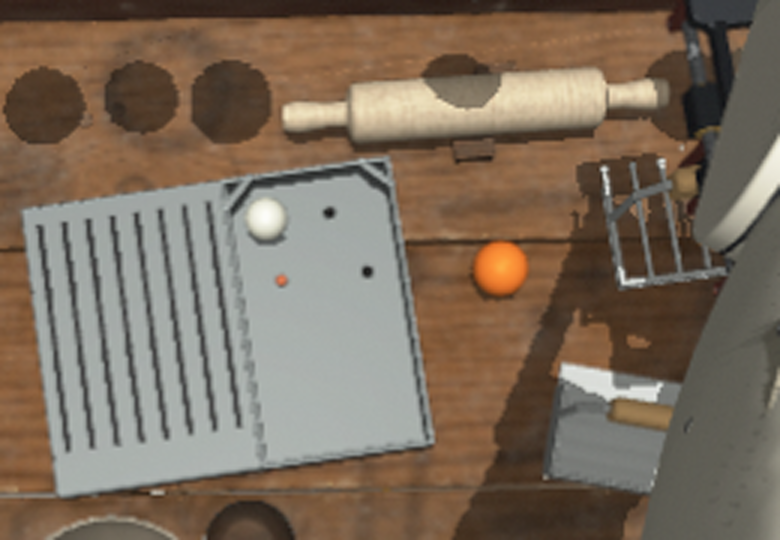

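The scoop is held level (scene crop (500,140)). The ball is still at top crop (266,218) and the chip at (281,281). I'll now work out the offset in the hand and the targets.

Run:
```python
from h import *
import re
im=viewer.get_image('top')
P=lambda u,v,z:world(im,225+(u-1)/3,65+(v-1)/3,z)
ee=np.mean([ctrl.get_obs()['ee_pos'] for _ in range(1)],0); z0=ee[2]-85
s=np.radians(6.8);Rs=np.array([[np.cos(s),-np.sin(s)],[np.sin(s),np.cos(s)]])
est=[]
for l,(u,v),z in(((40,40),(605,171),3),((40,20),(633,166),3),((40,0),(661,161),3),((-46,50),(621,284),32)):
    o=P(u,v,z0+z)[:2]-Rs@np.array(l,float); est.append(o-ee[:2])
print(np.round(est,1).tolist(), 'in scoop frame',np.round(np.array(est)@Rs,1).tolist())
# tray refinement from pit features: far wall inner edge / left edge / right wall top
t=np.array([577.5,-75.1]);a=np.radians(7.1);R=np.array([[np.cos(a),-np.sin(a)],[np.sin(a),np.cos(a)]])
for x,y in((-50,1.5),(58,1.5),(0,138)): print((x,y),np.round(R@[x,y]+t,1))
# depth profile, tray frame: along x at y=0 and along y at x=-50
vv,uu=np.mgrid[110:240,225:375]
pts=np.array([world(im,u,v) for u,v in zip(uu.ravel(),vv.ravel())])
q=(pts[:,:2]-t)@R; z=pts[:,2]
for n,m,c in(('x',abs(q[:,1])<6,0),('y',abs(q[:,0]+50)<6,1)):
    o=np.argsort(q[m][:,c]); A=np.c_[q[m][o,c],z[m][o]]
    e=A[(A[:,0]<-80)|(A[:,0]>85)] if c==0 else A[(A[:,0]<-48)|((A[:,0]>50)&(A[:,0]<75))]
    print(n,[(int(round(i)),int(round(j))) for i,j in e][::3])
```

```text
[[-0.4, -7.8], [0.5, -7.4], [1.4, -7.2], [1.6, -7.0]] in scoop frame [[-1.3, -7.7], [-0.4, -7.4], [0.6, -7.3], [0.7, -7.1]]
(-50, 1.5) [527.7 -79.8]
(58, 1.5) [634.9 -66.4]
(0, 138) [560.4  61.8]
x [(-157, 0), (-156, 0), (-154, -1), (-153, -2), (-152, -1), (-150, -1), (-149, -1), (-148, 0), (-147, 0), (-145, 0), (-144, 0), (-143, 0), (-142, 0), (-140, -1), (-139, 0), (-138, 0), (-136, -2), (-135, -1), (-134, -3), (-133, -2), (-131, -3), (-130, -3), (-129, -3), (-128, -3), (-127, 0), (-125, -1), (-124, -1), (-123, 0), (-122, -1), (-120, 0), (-118, 0), (-117, -1), (-116, 0), (-115, 0), (-114, 0), (-113, 0), (-111, 0), (-111, 1), (-109, 1), (-108, 6), (-108, 27), (-107, 27), (-106, 27), (-105, 27), (-103, 7), (-102, 7), (-100, 7), (-99, 4), (-98, 4), (-97, 5), (-96, 5), (-95, 5), (-93, 5), (-91, 5), (-91, 5), (-89, 5), (-88, 5), (-86, 6), (-85, 5), (-84, 5), (-83, 6), (-82, 5), (-80, 5), (86, 4), (87, 6), (89, 5), (90, 5), (91, 4), (92, 5), (94, 5), (95, 5), (96, 5), (97, 6), (99, 6), (101, 3), (102, 4), (104, 3), (104, 5), (106, 7), (106, 15), (106, 11), (106, 12), (106, 24), (106, 26), (107, 26), (108, 27), (109, 26), (118, 1), (120, -1), (121, 0), (123, -1), (124, 0), (125, 0), (126, 0), (128, 0), (129, 0), (131, 0), (132, -1), (134, -1), (135, 0), (137, -1), (138, 0), (139, 0), (141, -1), (141, 0), (143, -1), (144, 0)]
y [(-87, 0), (-86, -1), (-84, 1), (-83, 0), (-82, 1), (-81, -1), (-79, 0), (-78, -1), (-77, 0), (-76, 0), (-75, -1), (-73, 0), (-72, -1), (-71, 0), (-69, 0), (-65, 26), (-63, 26), (-62, 28), (-61, 18), (-61, 23), (-60, 7), (-59, 7), (-58, 5), (-57, 5), (-56, 4), (-54, 5), (-53, 5), (-52, 5), (-51, 4), (-49, 4), (50, 5), (51, 5), (53, 4), (54, 5), (55, 4), (56, 5), (57, 5), (58, 5), (60, 26), (61, 28), (62, 30), (63, 31), (64, 29), (66, 30), (67, 30), (68, 30), (70, 30), (71, 29), (72, 30), (73, 29), (74, 31)]
```

Request:
{"fn": "play_rows", "kwargs": {
  "dp": [
    [-6,14,4],
    [-12,28,0],
    [-14,33,0],
    [-15,35,0],
    [-15,35,0],
    [-15,35,0],
    [-13,29,0],
    [-8,20,0]
  ],
  "yaw": [0.5,0,0,0,0,0,0,0]
}}

```text
t: 6.37
ee_pos: [525.6, -71.4, 187.7]
orientation: [-2.072, -2.358, 0.002]
ft_force: [-0.7, 0.1, -1.8]
width: 15.8
grasp_force: 30.0
```

Request:
{"fn": "play_rows", "kwargs": {
  "dp": [
    [0,0,-10],
    [0,0,-15],
    [0,0,-10],
    [0,0,0],
    [0,0,0],
    [0,0,0]
  ],
  "yaw": [0,0,0,0,0,0]
}}

```text
t: 6.87
ee_pos: [528.2, -74.4, 153.6]
orientation: [-2.075, -2.358, 0.0]
ft_force: [0.0, -0.4, -1.0]
width: 15.5
grasp_force: 30.0
```

Run:
```python
from h import *
for i in range(3):
    im=viewer.get_image('top'); o=ctrl.get_obs(); print(np.round(o['ee_pos'],1),np.round(o['orientation'],3),np.round(o['ft_force'],1),o['qpos'].round(4))
```

```text
[528.4 -74.4 153.9] [2.075 2.358 0.   ] [ 0.4 -0.2 -1.9] [-0.1621  0.3848  1.8832 -0.      0.8731 -0.2896]
[528.5 -74.3 154.1] [2.075e+00 2.358e+00 1.000e-03] [-0.   1.  -3.1] [-0.162   0.3845  1.8833 -0.      0.873  -0.2895]
[528.4 -74.3 154.2] [2.075e+00 2.358e+00 1.000e-03] [-0.1  0.4 -2.9] [-0.1619  0.3842  1.8834  0.      0.873  -0.2895]
```

Request:
{"fn": "play_rows", "kwargs": {
  "dp": [
    [0,1,-15],
    [0,0,-20],
    [0,0,-15],
    [0,0,-7],
    [0,0,-2],
    [0,0,-1],
    [0,0,0],
    [0,0,0]
  ],
  "yaw": [-0.2,0,0,0,0,0,0,0]
}}

```text
t: 7.68
ee_pos: [528.6, -73.0, 94.5]
orientation: [2.078, 2.355, 0.001]
ft_force: [0.8, -0.9, -2.3]
width: 15.8
grasp_force: 30.0
```

Request:
{"fn": "play_rows", "kwargs": {
  "dp": [
    [0,0,-1],
    [0,0,-1],
    [0,0,0],
    [0,0,0],
    [0,0,0]
  ],
  "yaw": [0,0,0,0,0]
}}

```text
t: 8.1
ee_pos: [528.0, -72.9, 91.8]
orientation: [2.079, 2.355, 0.0]
ft_force: [-0.1, -1.0, -1.9]
width: 15.7
grasp_force: 30.0
```

Request:
{"fn": "play_rows", "kwargs": {
  "dp": [
    [0,0,-0.7],
    [0,0,-0.7],
    [0,0,0],
    [0,0,0]
  ],
  "yaw": [0,0,0,0]
}}

```text
t: 8.43
ee_pos: [527.9, -72.8, 90.2]
orientation: [-2.079, -2.355, 0.0]
ft_force: [-0.3, -0.3, -1.4]
width: 16.0
grasp_force: 30.0
```

Request:
{"fn": "play_rows", "kwargs": {
  "dp": [
    [0,0,-0.7],
    [0,0,0],
    [0,0,0],
    [0,0,0]
  ],
  "yaw": [0,0,0,0]
}}

```text
t: 8.77
ee_pos: [527.9, -72.9, 89.6]
orientation: [-2.079, -2.355, 0.0]
ft_force: [-0.4, 0.0, -2.5]
width: 15.8
grasp_force: 30.0
```

Request:
{"fn": "play_rows", "kwargs": {
  "dp": [
    [0,0,-0.6],
    [0,0,0],
    [0,0,0]
  ],
  "yaw": [0,0,0]
}}

```text
t: 9.02
ee_pos: [528.1, -72.9, 89.2]
orientation: [2.079, 2.355, 0.0]
ft_force: [0.6, 0.7, 1.5]
width: 15.8
grasp_force: 30.0
```

Request:
{"fn": "play_rows", "kwargs": {
  "dp": [
    [0,0,-0.6],
    [0,0,0],
    [0,0,0]
  ],
  "yaw": [0,0,0]
}}

```text
t: 9.27
ee_pos: [528.4, -72.9, 89.1]
orientation: [2.078, 2.355, 0.001]
ft_force: [-1.0, 0.5, 5.8]
width: 15.8
grasp_force: 30.0
```

Request:
{"fn": "play_rows", "kwargs": {
  "dp": [
    [3,0.37,0.3],
    [7,0.87,0],
    [9,1.12,0],
    [9,1.12,0],
    [9,1.12,0],
    [8,1,0],
    [5,0.62,0],
    [3,0.37,0]
  ],
  "yaw": [0,0,0,0,0,0,0,0]
}}

```text
t: 9.93
ee_pos: [581.0, -66.4, 90.3]
orientation: [-2.078, -2.356, 0.001]
ft_force: [-5.9, 0.1, 15.3]
width: 22.9
grasp_force: 30.0
```

Request:
{"fn": "play_rows", "kwargs": {
  "dp": [
    [3,0.37,0],
    [3,0.37,0],
    [3,0.37,0],
    [3,0.37,0],
    [3,0.37,0],
    [3,0.37,0],
    [3,0.37,0],
    [3,0.37,0]
  ],
  "yaw": [0,0,0,0,0,0,0,0]
}}

```text
t: 10.6
ee_pos: [602.6, -63.4, 88.5]
orientation: [-2.076, -2.353, 0.006]
ft_force: [-6.8, -2.3, 7.4]
width: 24.2
grasp_force: 30.0
```

Run:
```python
from h import *
im=viewer.get_image('top'); o=ctrl.get_obs(); print(np.round(o['ee_pos'],1),np.round(o['ft_force'],1))
s=np.array(viewer.get_image('scene')['pixels'])
a=cv2.resize(np.array(im['pixels'])[95:195,230:380],None,fx=4,fy=4,interpolation=2); b=cv2.resize(s[150:250,190:390],None,fx=3,fy=4,interpolation=2)
b=cv2.resize(s[140:240,200:350],None,fx=4,fy=4,interpolation=2)[:200]
cv2.imwrite('pics/p3.png',np.vstack([a,b])[:,:,::-1])
```

```text
[603.4 -63.4  88.7] [-6.  -1.1  8. ]
```

View pics/p3.png

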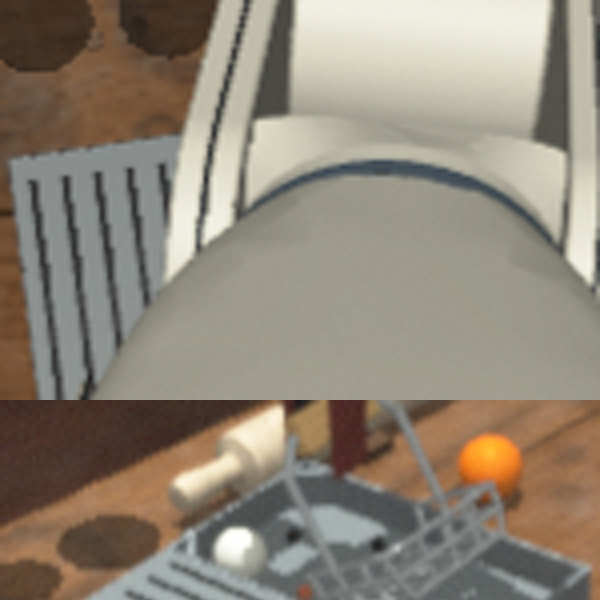

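The scene half shows the scoop pitched in the grip, with its back raised at (490,500). The width of 24 mm says the same. The ball is untouched at (240,550) and the chip at (305,590). I'll lift slightly to let the scoop square up in the fingers.

Request:
{"fn": "play_rows", "kwargs": {
  "dp": [
    [-2,-0.25,3],
    [-3,-0.37,4],
    [-3,-0.37,5],
    [0,0,5],
    [0,0,3],
    [0,0,0],
    [0,0,0],
    [0,0,0]
  ],
  "yaw": [0,0,0,0,0,0,0,0]
}}

```text
t: 11.37
ee_pos: [597.0, -64.3, 108.7]
orientation: [2.079, 2.355, 0.0]
ft_force: [-0.2, -0.6, -1.2]
width: 23.7
grasp_force: 30.0
```

Run:
```python
from h import *
im=viewer.get_image('scene'); o=ctrl.get_obs(); print(np.round(o['ee_pos'],1),np.round(o['ft_force'],1),o['width'])
save(im,'p4.png',(215,110,345,210),6)
```

```text
[596.9 -64.3 108.5] [ 1.  -0.  -2.2] 23.359463356329154
```

View pics/p4.png

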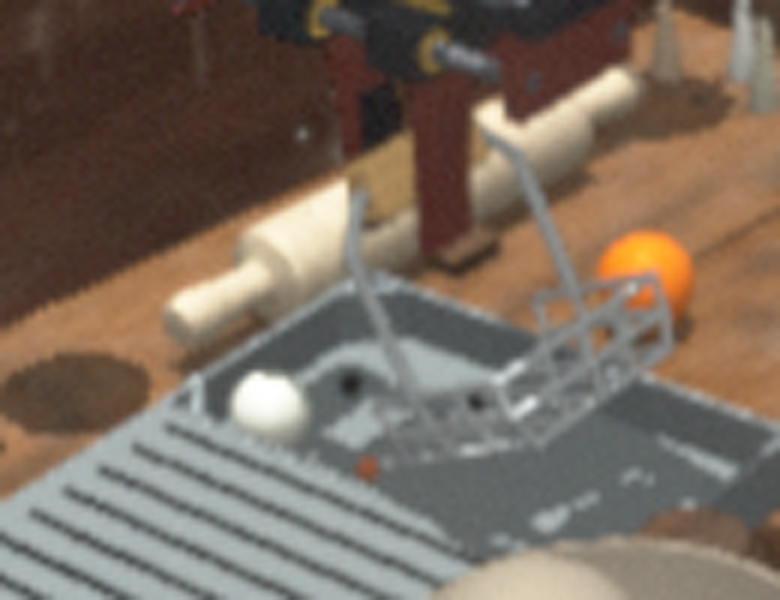

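The crop shows the scoop still nose-down in the fingers, with its tips at (400,450) and back at (640,310). The ball is at (268,405) and the chip at (367,467), both free. I'll lower it until the tips touch and draw the grip back so that it levels.

Request:
{"fn": "play_rows", "kwargs": {
  "dp": [
    [-5,-0.6,-2],
    [-3,-0.4,-3],
    [0,0,-2],
    [0,0,-1],
    [0,0,0],
    [0,0,0]
  ],
  "yaw": [0,0,0,0,0,0]
}}

```text
t: 11.92
ee_pos: [589.0, -65.3, 100.5]
orientation: [-2.079, -2.355, 0.0]
ft_force: [0.6, 0.2, -1.8]
width: 23.5
grasp_force: 30.0
```

Request:
{"fn": "play_rows", "kwargs": {
  "dp": [
    [0,0,-1],
    [0,0,-1],
    [0,0,-1],
    [0,0,0],
    [0,0,0]
  ],
  "yaw": [0,0,0,0,0]
}}

```text
t: 12.33
ee_pos: [588.9, -65.3, 97.6]
orientation: [-2.079, -2.355, 0.0]
ft_force: [-0.3, 0.4, -2.5]
width: 23.5
grasp_force: 30.0
```

Request:
{"fn": "play_rows", "kwargs": {
  "dp": [
    [0,0,-2],
    [0,0,-2],
    [0,0,-1],
    [0,0,-1],
    [0,0,0],
    [0,0,0]
  ],
  "yaw": [0,0,0,0,0,0]
}}

```text
t: 12.83
ee_pos: [588.9, -65.3, 91.6]
orientation: [-2.079, -2.355, 0.0]
ft_force: [1.0, -0.4, -2.8]
width: 23.1
grasp_force: 30.0
```

Request:
{"fn": "play_rows", "kwargs": {
  "dp": [
    [0,0,-1],
    [0,0,-1],
    [0,0,0],
    [0,0,0]
  ],
  "yaw": [0,0,0,0]
}}

```text
t: 13.17
ee_pos: [589.2, -65.3, 89.9]
orientation: [2.079, 2.355, 0.0]
ft_force: [-0.0, 1.1, 0.8]
width: 23.6
grasp_force: 30.0
```

Request:
{"fn": "play_rows", "kwargs": {
  "dp": [
    [-4,-0.5,-1],
    [-5,-0.6,-1],
    [-5,-0.6,-1],
    [-5,-0.6,-1],
    [-5,-0.6,0],
    [-5,-0.6,-1],
    [0,0,0],
    [0,0,0]
  ],
  "yaw": [0,0,0,0,0,0,0,0]
}}

```text
t: 13.83
ee_pos: [559.5, -68.9, 84.4]
orientation: [-2.079, -2.355, 0.0]
ft_force: [0.2, -0.1, -2.3]
width: 15.7
grasp_force: 30.0
```

Request:
{"fn": "play_rows", "kwargs": {
  "dp": [
    [-5,-0.6,0],
    [-10,-1.2,0],
    [-5,-0.6,0],
    [0,0,-1],
    [0,0,-0.5],
    [0,0,0],
    [0,0,0]
  ],
  "yaw": [0,0,0,0,0,0,0]
}}

```text
t: 14.42
ee_pos: [540.3, -71.3, 83.2]
orientation: [2.079, 2.355, 0.0]
ft_force: [0.4, -0.7, -1.6]
width: 15.8
grasp_force: 30.0
```

```bash
cat > cb.py <<'E'
from h import *
t=np.array([577.5,-75.1]);a=np.radians(7.1);R=np.array([[np.cos(a),-np.sin(a)],[np.sin(a),np.cos(a)]])
tr=lambda p:np.round(R.T@(np.array(p[:2])-t),1)
im=viewer.get_image('scene'); o=ctrl.get_obs(); print(np.round(o['ee_pos'],1),np.round(o['ft_force'],1),round(o['width'],1),'scoop tray',tr(o['ee_pos'][:2]+[.8,-7.4]))
p=im['pixels'].astype(int); r=p[...,0]-np.maximum(p[...,1],p[...,2])
g=p[...,0]-p[...,2]; w=(p.min(2)>150)&(p.max(2)-p.min(2)<25)
def blobs(m,z,n):
    k,_,st,c=cv2.connectedComponentsWithStats(m.astype(np.uint8))
    for i in range(1,k):
        if st[i,4]>=4:
            q=world(im,*c[i],z); l=tr(q)
            if abs(l[0])<125 and -75<l[1]<215: print(n,np.round(c[i],1),st[i,4],'tray',l)
chipm=(p[...,0]>110)&(p[...,0]-p[...,1]>45)&(p[...,1]-p[...,2]<40)
blobs(chipm,9,'chip?'); blobs(w,23,'ball?')
E
python3 cb.py
```

```text
[540.3 -71.2  83.2] [-0.2  0.1 -1.9] 15.9 scoop tray [-36.5   1. ]
chip? [275.5 187.5] 4 tray [32.8 29.7]
ball? [272.5 157.5] 4 tray [114.1 -53.9]
ball? [252.1 204. ] 2784 tray [ 18.2 123.7]
ball? [311.8 169.6] 5 tray [ -2.7 -65.1]
ball? [303.3 178.1] 134 tray [ -9.3 -23.2]
ball? [312.  175.5] 6 tray [-19.1 -44.3]
ball? [296.1 186.4] 18 tray [-17.3  14.1]
ball? [289.3 188.3] 6 tray [-9.6 29. ]
```

Request:
{"fn": "play_rows", "kwargs": {
  "dp": [
    [0,0,-0.7],
    [0,0,-0.7],
    [0,0,0],
    [0,0,0]
  ],
  "yaw": [0,0,0,0]
}}

```text
t: 14.8
ee_pos: [540.2, -71.2, 81.9]
orientation: [2.079, 2.355, 0.0]
ft_force: [0.1, 1.0, 0.7]
width: 15.9
grasp_force: 30.0
```

Request:
{"fn": "play_rows", "kwargs": {
  "dp": [
    [0,0,-0.7],
    [0,0,-0.7],
    [0,0,0],
    [0,0,0]
  ],
  "yaw": [0,0,0,0]
}}

```text
t: 15.13
ee_pos: [540.8, -71.3, 81.6]
orientation: [2.078, 2.354, 0.002]
ft_force: [-0.4, 1.8, 11.8]
width: 16.0
grasp_force: 30.0
```

Run:
```python
from h import *
im=viewer.get_image('scene'); save(im,'p5.png',(215,110,345,210),6); o=ctrl.get_obs(); print(o['ft_force'],o['ee_pos'])
```

```text
[-0.85335523  0.831578   10.57445352] [540.82562811 -71.23079833  81.60773876]
```

View pics/p5.png

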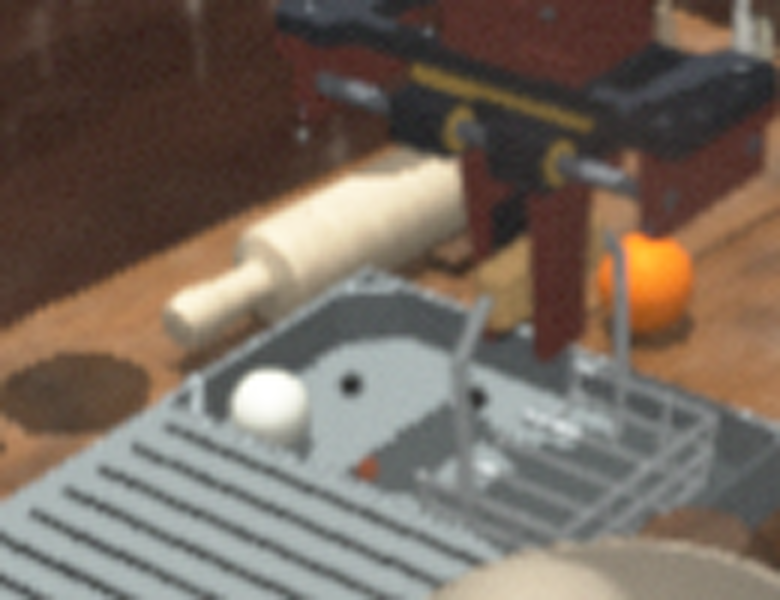

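The scoop now stands level in the pit, with tips at (430,480) and back at (700,430). The chip is at (368,467), ahead of a gap, and the ball at (268,405). I'll raise it a hair so there is no floor friction, then push.

Request:
{"fn": "play_rows", "kwargs": {
  "dp": [
    [0,0,1],
    [0,0,1],
    [4,0.5,0],
    [4,0.5,0],
    [4,0.5,0],
    [4,0.5,0],
    [4,0.5,0],
    [2,0.25,0]
  ],
  "yaw": [0,0,0,0,0,0,0,0]
}}

```text
t: 15.85
ee_pos: [562.7, -68.4, 82.2]
orientation: [2.078, 2.355, 0.0]
ft_force: [-0.2, -0.5, -2.1]
width: 15.6
grasp_force: 30.0
```

Request:
{"fn": "play_rows", "kwargs": {
  "dp": [
    [3,0.37,0],
    [4,0.5,0],
    [4,0.5,0],
    [4,0.5,0],
    [4,0.5,0],
    [4,0.5,0],
    [4,0.5,0],
    [2,0.25,0]
  ],
  "yaw": [0,0,0,0,0,0,0,0]
}}

```text
t: 16.52
ee_pos: [591.7, -64.8, 82.4]
orientation: [2.078, 2.355, 0.0]
ft_force: [-0.6, -0.0, -1.5]
width: 16.2
grasp_force: 30.0
```

Request:
{"fn": "play_rows", "kwargs": {
  "dp": [
    [2,0.25,0],
    [2,0.25,0],
    [2,0.25,0],
    [2,0.25,0],
    [2,0.25,0],
    [2,0.25,0],
    [2,0.25,0],
    [2,0.25,0]
  ],
  "yaw": [0,0,0,0,0,0,0,0]
}}

```text
t: 17.18
ee_pos: [607.1, -62.8, 82.4]
orientation: [-2.079, -2.355, 0.0]
ft_force: [-0.1, 0.5, -1.1]
width: 15.5
grasp_force: 30.0
```

Request:
{"fn": "play_rows", "kwargs": {
  "dp": [
    [2,0.25,0],
    [2,0.25,0],
    [2,0.25,0],
    [2,0.25,0],
    [2,0.25,0],
    [2,0.25,0],
    [2,0.25,0],
    [2,0.25,0]
  ],
  "yaw": [0,0,0,0,0,0,0,0]
}}

```text
t: 17.85
ee_pos: [623.0, -60.8, 82.3]
orientation: [-2.079, -2.355, 0.0]
ft_force: [-0.3, 0.1, -2.9]
width: 15.6
grasp_force: 30.0
```

```bash
python3 cb.py
```

```text
[623.6 -60.8  82.4] [-0.   0.4 -1.9] 15.9 scoop tray [47.4  1.1]
ball? [284.8 159.4] 5 tray [ 82.3 -64.6]
ball? [279.  169.4] 63 tray [ 63.2 -19.8]
ball? [255.  173.2] 82 tray [99.5 27. ]
ball? [247.  210.4] 1955 tray [ 11.  147.3]
ball? [268.5 175.6] 13 tray [65.5 16.2]
ball? [329.2 186. ] 31 tray [-78.3 -31.5]
ball? [297.2 192.2] 6 tray [-33.9  30.7]
```

Request:
{"fn": "play_rows", "kwargs": {
  "dp": [
    [1.5,0.19,0],
    [1.5,0.19,0],
    [1.5,0.19,0],
    [1.5,0.19,0],
    [1.5,0.19,0],
    [0,0,0]
  ],
  "yaw": [0,0,0,0,0,0]
}}

```text
t: 18.4
ee_pos: [630.9, -59.9, 82.5]
orientation: [2.079, 2.355, 0.0]
ft_force: [0.7, 0.2, -1.1]
width: 15.9
grasp_force: 30.0
```

Request:
{"fn": "play_rows", "kwargs": {
  "dp": [
    [1,0.12,0],
    [1,0.12,0],
    [1,0.12,0],
    [0,0,0],
    [0,0,0]
  ],
  "yaw": [0,0,0,0,0]
}}

```text
t: 18.82
ee_pos: [633.5, -59.5, 82.4]
orientation: [-2.079, -2.355, 0.0]
ft_force: [-0.4, 0.1, -1.5]
width: 15.8
grasp_force: 30.0
```

```bash
python3 cb.py | grep -v '\-[0-9][0-9]\.'
python3 - <<'E'
from h import *
im=viewer.get_image('scene'); save(im,'p6.png',(215,110,345,210),6)
E
```

```text
ball? [256.6 173.3] 29 tray [96.  24.9]
ball? [246.7 210.5] 1920 tray [ 11.2 148. ]
ball? [265.9 174.1] 8 tray [75.1 14.8]
```

View pics/p6.png

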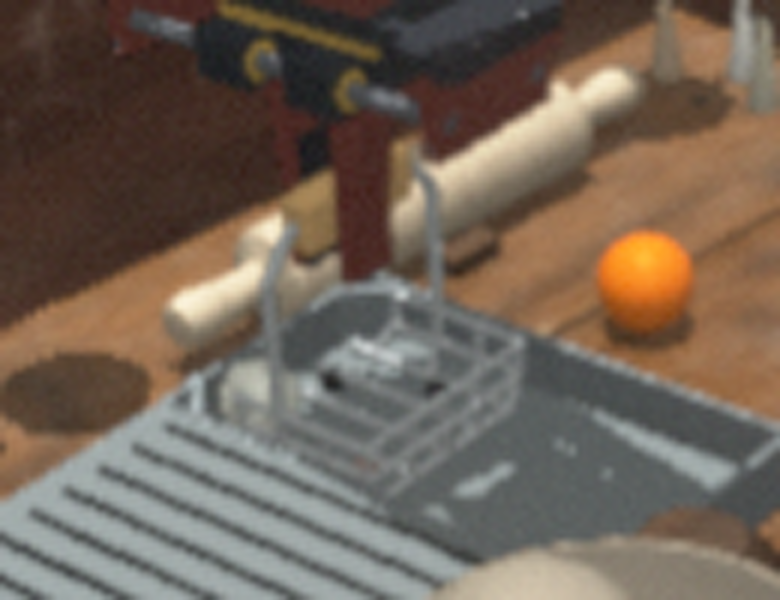

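The crop shows the ball in the scoop's mouth at (258,390) against the far wall. The tips are about 4 mm short of the wall, past the ball's centre. The chip lies on the floor between the wires at (365,462). I'll lift gently.

Request:
{"fn": "play_rows", "kwargs": {
  "dp": [
    [0.5,0.06,0],
    [0,0,0],
    [0,0,1],
    [0,0,1.5],
    [0,0,2],
    [0,0,2],
    [0,0,2],
    [0,0,2]
  ],
  "yaw": [0,0,0,0,0,0,0,0]
}}

```text
t: 19.58
ee_pos: [634.0, -59.5, 93.2]
orientation: [2.079, 2.355, 0.0]
ft_force: [-0.1, 0.5, -2.5]
width: 15.9
grasp_force: 30.0
```

Request:
{"fn": "play_rows", "kwargs": {
  "dp": [
    [-0.5,-0.06,2],
    [-0.5,-0.06,3],
    [-0.5,-0.06,3],
    [-0.5,-0.06,4],
    [-0.5,-0.06,4],
    [-0.5,-0.06,4],
    [-0.5,-0.06,4],
    [0,0,4]
  ],
  "yaw": [0,0,0,0,0,0,0,0]
}}

```text
t: 20.25
ee_pos: [630.4, -59.9, 121.4]
orientation: [2.079, 2.355, 0.0]
ft_force: [0.3, 0.9, -2.4]
width: 15.6
grasp_force: 30.0
```

Request:
{"fn": "play_rows", "kwargs": {
  "dp": [
    [0,0,5],
    [0,0,5],
    [0,0,5],
    [0,0,5],
    [0,0,3],
    [0,0,2],
    [0,0,0],
    [0,0,0]
  ],
  "yaw": [0,0,0,0,0,0,0,0]
}}

```text
t: 20.92
ee_pos: [630.4, -59.9, 145.9]
orientation: [2.079, 2.355, 0.0]
ft_force: [1.2, -0.1, -2.7]
width: 15.5
grasp_force: 30.0
```

```bash
python3 cb.py | grep -v '\-[0-9][0-9]\.'
python3 - <<'E'
from h import *
im=viewer.get_image('scene'); save(im,'p7.png',(215,110,345,210),6)
E
```

```text
chip? [275.5 187.5] 4 tray [32.8 29.7]
ball? [246.9 210.1] 2240 tray [ 12.1 146.4]
ball? [264.6 176.4] 24 tray [70.7 24.2]
```

View pics/p7.png

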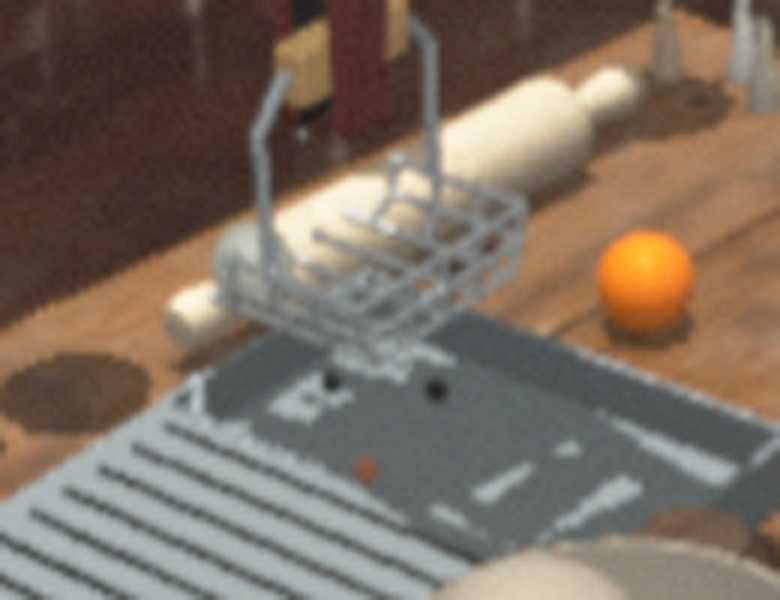

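The lift worked: the ball rides in the scoop at (245,250), and the chip stays on the pit floor at (366,468). I'll carry it gently to the board.

Request:
{"fn": "play_rows", "kwargs": {
  "dp": [
    [-0.8,1.8,0],
    [-1.6,3.7,0],
    [-2.4,5.5,0],
    [-3.5,8.3,0],
    [-4.3,10.1,0],
    [-4.3,10.1,0],
    [-4.3,10.1,0],
    [-4.3,10.1,0]
  ],
  "yaw": [0,0,0,0,0,0,0,0]
}}

```text
t: 21.68
ee_pos: [604.3, 1.2, 145.9]
orientation: [-2.078, -2.356, -0.0]
ft_force: [1.4, 0.2, -2.7]
width: 16.2
grasp_force: 30.0
```

Request:
{"fn": "play_rows", "kwargs": {
  "dp": [
    [-4.3,10.1,0],
    [-4.3,10.1,0],
    [-4.3,10.1,0],
    [-4.3,10.1,0],
    [-4.3,10.1,0],
    [-3.5,8.3,0],
    [-2.8,6.4,0],
    [-1.6,3.7,0]
  ],
  "yaw": [0,0,0,0,0,0,0,0]
}}

```text
t: 22.35
ee_pos: [575.1, 69.7, 145.9]
orientation: [-2.078, -2.356, 0.0]
ft_force: [0.2, -0.2, -1.3]
width: 16.1
grasp_force: 30.0
```

Request:
{"fn": "play_rows", "kwargs": {
  "dp": [
    [-0.8,1.8,-2],
    [0,0,-4],
    [0,0,-6],
    [0,0,-7],
    [0,0,-6],
    [0,0,-4],
    [0,0,-2],
    [0,0,0]
  ],
  "yaw": [0,0,0,0,0,0,0,0]
}}

```text
t: 23.02
ee_pos: [574.3, 70.3, 114.0]
orientation: [-2.079, -2.355, 0.002]
ft_force: [-0.0, -0.4, -2.7]
width: 15.7
grasp_force: 30.0
```

```bash
python3 cb.py | grep -v '\-[0-9][0-9]\.'
```

```text
[574.6  70.4 114.5] [-0.2 -0.1 -1.7] 15.9 scoop tray [ 15.  137.3]
ball? [243.1 184.6] 173 tray [88.2 79.6]
ball? [258.5 177.7] 6 tray [79.  36.7]
ball? [257.9 182.2] 19 tray [66.9 51.9]
ball? [265.9 185.6] 20 tray [41.8 51.8]
ball? [228.6 216.2] 643 tray [ 28.9 185.1]
ball? [271.9 187.8] 12 tray [24.3 50.7]
ball? [235.1 196. ] 30 tray [ 70.6 123.7]
```

Request:
{"fn": "play_rows", "kwargs": {
  "dp": [
    [0,0,-1.5],
    [0,0,-1.5],
    [0,0,-1.5],
    [0,0,-1],
    [0,0,-0.7],
    [0,0,0],
    [0,0,0]
  ],
  "yaw": [0,0,0,0,0,0,0]
}}

```text
t: 23.65
ee_pos: [574.7, 70.5, 108.7]
orientation: [2.079, 2.355, 0.0]
ft_force: [-0.0, 0.4, -2.0]
width: 15.8
grasp_force: 30.0
```

Request:
{"fn": "play_rows", "kwargs": {
  "dp": [
    [0,0,-0.6],
    [0,0,-0.5],
    [0,0,0],
    [0,0,0]
  ],
  "yaw": [0,0,0,0]
}}

```text
t: 23.98
ee_pos: [574.7, 70.5, 107.6]
orientation: [2.079, 2.355, -0.0]
ft_force: [0.2, -0.1, -2.2]
width: 16.0
grasp_force: 30.0
```

Request:
{"fn": "play_rows", "kwargs": {
  "dp": [
    [0,0,-0.5],
    [0,0,-0.5],
    [0,0,0],
    [0,0,0]
  ],
  "yaw": [0,0,0,0]
}}

```text
t: 24.32
ee_pos: [574.9, 70.5, 106.7]
orientation: [2.079, 2.355, 0.0]
ft_force: [0.7, -0.4, -1.1]
width: 15.9
grasp_force: 30.0
```

Request:
{"fn": "play_rows", "kwargs": {
  "dp": [
    [0,0,-0.4],
    [0,0,0],
    [0,0,0]
  ],
  "yaw": [0,0,0]
}}

```text
t: 24.57
ee_pos: [575.0, 70.5, 106.7]
orientation: [2.079, 2.355, 0.001]
ft_force: [-0.6, 0.4, 4.4]
width: 16.2
grasp_force: 30.0
```

Request:
{"fn": "play_rows", "kwargs": {
  "dp": [
    [0,0,0.3],
    [0,0,0],
    [0,0,0],
    [0,0,0],
    [0,0,0],
    [0,0,0],
    [0,0,0],
    [0,0,0]
  ],
  "yaw": [0,0,0,0,0,0,0,0],
  "gripper": 0
}}

```text
t: 25.23
ee_pos: [574.7, 70.5, 106.4]
orientation: [-2.079, -2.355, 0.0]
ft_force: [-0.9, -0.3, -0.3]
width: 66.0
grasp_force: 0.0
```

Request:
{"fn": "play_rows", "kwargs": {
  "dp": [
    [0,0,5],
    [0,0,15],
    [0,0,25],
    [0,0,30],
    [0,0,30],
    [0,0,20],
    [0,0,0],
    [0,0,0]
  ],
  "yaw": [0,0,0,0,0,0,0,0]
}}

```text
t: 25.9
ee_pos: [575.4, 70.6, 232.8]
orientation: [2.078, 2.354, 0.003]
ft_force: [-0.2, 0.4, -0.7]
width: 87.8
grasp_force: 0.0
```

Request:
{"fn": "play_rows", "kwargs": {
  "dp": [
    [-15,-25,0],
    [-15,-35,0],
    [-15,-35,0],
    [-15,-35,0],
    [-15,-35,0],
    [-15,-35,0],
    [-10,-25,0],
    [0,0,0]
  ],
  "yaw": [0,0,0,0,0,0,0,0]
}}

```text
t: 26.57
ee_pos: [471.9, -157.6, 229.8]
orientation: [-2.081, -2.35, 0.004]
ft_force: [-0.2, 0.3, -0.2]
width: 87.8
grasp_force: 0.0
```

```bash
python3 cb.py | grep -v '\-[0-9][0-9]\.'
python3 - <<'E'
from cb import *
im=viewer.get_image('top')
for k in ('wire_scoop','ball_center'):
    for r in models.landmark_of(im,k)[:5]:
        u,v=r['location']; q=world(im,u,v,32 if k=='wire_scoop' else 48); print(k,np.round([u,v,r['conf']],2),'tray',tr(q))
# depth/white of ball, chip
p=im['pixels'].astype(int)
for n,m,z in (('white',(p.min(2)>185)&(p.max(2)-p.min(2)<25),55),('chip',(p[...,0]-p[...,1]>50)&(p[...,1]-p[...,2]<40),9)):
    k,_,st,c=cv2.connectedComponentsWithStats(m.astype(np.uint8))
    for i in range(1,k):
        l=tr(world(im,*c[i],z))
        if st[i,4]>2 and abs(l[0])<120 and -70<l[1]<220: print(n,np.round(c[i]),st[i,4],l,'depth z',np.round(world(im,*c[i])[2]))
E
```

```text
chip? [275.5 186.5] 4 tray [35.6 26.5]
ball? [279.1 188.3] 2311 tray [ 9.7 42.5]
ball? [240.  219.4] 1144 tray [  1.2 178.8]
ball? [257.5 208.5] 4 tray [ -2.8 128.9]
ball? [230.5 211. ] 10 tray [ 38.6 169.7]
ball? [238.3 214.9] 7 tray [ 15.2 169.6]
ball? [245.  217.8] 15 tray [ -3.6 168.6]
[ 473.6 -155.   230.2] [-0.5 -0.6  0.5] 88.0 scoop tray [-113.1  -73.9]
chip? [275.5 186.5] 4 tray [35.6 26.5]
ball? [273.  157.2] 4 tray [113.9 -55.6]
ball? [278.8 188.3] 2301 tray [10.1 43. ]
ball? [239.9 219.3] 1142 tray [  1.6 178.8]
ball? [285.3 202.5] 50 tray [-37.6  76.8]
ball? [272.  202.4] 20 tray [-13.5  93.4]
ball? [281.1 207.2] 39 tray [-41.2  95.6]
ball? [276.1 211.6] 43 tray [-42.7 113.7]
ball? [230.6 211.2] 11 tray [ 37.9 170. ]
ball? [253.  216.5] 21 tray [-14.1 155.4]
ball? [271.4 216.3] 52 tray [-45.6 132. ]
ball? [238.3 214.9] 7 tray [ 15.2 169.6]
ball? [244.9 217.9] 14 tray [ -3.6 168.8]
wire_scoop [271.8  167.5    0.76] tray [ 20.8 134.4]
ball_center [255.7  160.4    0.61] tray [ 38.2 165.7]
ball_center [206.7  205.6    0.56] tray [-44.6 282.6]
white [253. 156.] 41 [ 47.5 169.5] depth z 62.0
white [282. 187.] 4 [-28.6 115.3] depth z 61.0
white [290. 186.] 4 [-28.6 100.2] depth z 55.0
white [268. 189.] 4 [-28.7 145.5] depth z 60.0
white [276. 188.] 4 [-28.6 130.4] depth z 60.0
white [254. 191.] 4 [-28.4 177.8] depth z 59.0
white [261. 190.] 3 [-28.5 161.6] depth z 61.0
chip [318. 158.] 8 [32.2 29.9] depth z 11.0
```

```bash
python3 -c "
from workcell import ticket
print(ticket.close_job())"
```

```text
the job is handed in; nothing more can be done
None
```

I handed the job in at about 27 s: the wire scoop stands on the draining board with the white ball in it, and the chip is on the pit floor between where the wires passed, so it was never lifted. The first push tipped the scoop in the grip, and I levelled it and pushed again.

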